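Set up a batch of plug gauges on the optical measuring bench

ROBOT

A 6-joint arm with a two-finger parallel gripper is mounted at the origin on the work surface. World frame = base frame: x ahead of the robot, y to its left, z up, the work surface at z = 0. Lengths are in m, angles in rad, forces in N, time in s.
With the tool pointing down it reaches from about 0.375 to 0.9 m from the base axis. Payload 3.1 kg.
Tool frame: the origin (TCP) lies on the front face of the gripper's body, between the roots of the fingers; the fingertips stand 73 mm ahead of it and the grasp point (between the pads) lies 54 mm ahead of it; z points along the fingers, y is the line along which they close (so a half turn about z gives the same grasp; the last joint's range is limited). The gripper opens to 85 mm and grips with 20 to 120 N. Pads are 22 mm wide; open, the fingers measure 114 mm over their backs; the gripper's body (76 mm by 85 mm) begins 54 mm behind the grasp point. The pads swing forward as they close: fully open they stand 13 mm farther back than shut.
Start: joints at [1.117, 0.527, 1.433, -0, 1.181, -0.178], TCP at [0.17, 0.602, 0.304] pointing down, gripper open.
Joint ranges: [-3.08, 3.08], [-0.75, 2.2], [0.22, 2.44], [-1.43, 4.57], [0, 2.65], [-2.85, 2.85]. Speed limits (rad/s): [2.79, 2.79, 3.14, 3.14, 3.14, 3.14].

INTERFACE

Orientations are given as a unit quaternion [w, x, y, z].
In Python, from rig import reach, move_l, move_joints, ungrasp, close, hold, inverse_kinematics, observe, camera, calibration, IKError, finish_job, search_frame, masks_of gives the robot as it stands. Calls block until the motion is done:
- reach(position, orientation): joint-space move of the TCP to a pose.
- move_l(position, vel=0.15, rotation=None, contact_N=None): straight line of the TCP; rotation=None keeps the orientation; vel is the mean speed in m/s. With contact_N (N) it stops when the force on the tool has changed by that much, and returns True; else False.
- move_joints(angles): joint-space move.
- ungrasp() and close(effort=None): open the fingers fully, or close them until they stop; effort is the grip in N (None keeps the last).
- hold(seconds).
- inverse_kinematics(position, orientation): joint angles nearest the present ones, or None.
- observe(): the state.
- camera(name): name is "side" or "top" or "wrist"; returns the picture (420x560x3 uint8, blue, green, red); there is no depth.
- calibration(name): a dict with "fx", "fy", "cx", "cy" (pixels), "R" (3x3) and "t" (3): a world point X has camera coordinates R X + t; the wrist camera has in their place "T_tool_cam" (4x4, takes a point from camera to tool coordinates, whose origin is the TCP and whose axes are the flange's). Camera axes: x right, y down, z forward; pixel columns grow to the right and rows downward; lengths in m; the calibration is good to about 2 mm. A picture is of the moment at which its call begins: read the wrist's pose just before it. calibration takes no time and is no camera call.
A pose or a line that the arm cannot do raises IKError and nothing moves.
- finish_job(): hands the job in; it is judged then, once.
Trained networks look in the newest picture that a camera, given by its name, has taken for a name from the list of things; names that differ only in an ending like _2 or _b are one class to them, and where a whole thing is asked for, a point or a joint stands for the part that bears it (a point fixed in the world has none). Each returns a list of dicts, best first, with "p" (0 to 1); they miss things now and then, are a little off and sometimes report something else, mostly with a low value. They report only what shows in the picture. A call takes as long as a camera call.
- search_frame(camera, target): "xyz" ([x, y, z] in m, in the coordinates of the camera as it stood for that picture, good to about 4 mm: the middle of the surface that is visible of it).
- masks_of(camera, target): "region" (420x560 bool, what is visible of it).
The state is a dict: "time_s": time; "joints": joint angles; "dq": joint speeds; "joint_efforts": joint torques, N m; "eef_pos": TCP position; "orientation": TCP orientation; "contact_force": force on the tool from outside, world axes, zero at the start; "wrist_torque": the same for the moment, N m; "opening": finger opening in m; "grip_force": force on a finger pad.
Only numpy, scipy, OpenCV 4.12 (cv2) and the standard library are available. Lean on these libraries where they do the work, as an engineer would, in place of code of your own. Each camera call takes 0.05 s, during which the arm holds its last target. There are 200 camera calls.

TASK

Set up the measuring bench for this batch of plug gauges. First click the magnification lever down to its low-power end stop and leave it there while you put the red reference gauge back flat in its wooden tray and lay every blue gauge from the mat in a pair of vees of its own on the stage. Then click the lever up to the red line, four notches from the stop, without running past it, and last of all, so that the gauges stay cool, press the lamp knob down and turn it clockwise to the green dot, letting it spring back up; leave the other things on the table where they are.

Things in the scene. Friction and masses are not known exactly. Their poses are not given: they have to be found in the camera images.
- bench: the optical measuring bench, fixed: light grey casting 240 mm deep by 410 mm wide. Origin on the table under the middle of the stage; x to its back, y to the lens head at its left end (grey drum, black barrel), -y to the lamp house at its right end. Stage top at 80 mm, with two steel rails across it along y (at x = -39 and +39 mm, 10 mm thick, tops at 110 mm)
- rest_mid (a point): middle of the four gauge places, at a lying gauge's axis height (108.5 mm); axes as the bench. Each rail has four 90 degree vees 10 mm deep, pitch 44 mm. A gauge lies along the bench's x across both rails, its steel members in a facing pair of vees, its handle between the rails (4 mm of end play either way)
- rest1 (a point): place 1 of four for a gauge (1 is nearest the lamp, 4 nearest the lens): where the middle of the gauge's axis lies when it sits in this pair of vees. Axes as the bench
- rest2 (a point): place 2 of four for a gauge (1 is nearest the lamp, 4 nearest the lens): where the middle of the gauge's axis lies when it sits in this pair of vees. Axes as the bench
- rest3 (a point): place 3 of four for a gauge (1 is nearest the lamp, 4 nearest the lens): where the middle of the gauge's axis lies when it sits in this pair of vees. Axes as the bench
- rest4 (a point): place 4 of four for a gauge (1 is nearest the lamp, 4 nearest the lens): where the middle of the gauge's axis lies when it sits in this pair of vees. Axes as the bench
- mag_lever (a joint): magnification lever (rad): 0 at the low-power end stop (pointing outwards, left), growing anticlockwise from above. Click-stops every 0.314 rad: 0, 0.314, 0.628, 0.942, 1.257 (red line: pointing to -x of the bench), 1.571, 1.885. A spring ball draws it to the nearest stop; about 3 N at the tab takes it over to the next. Starts one, two or three notches from the end stop
- lever_pivot (a point): vertical axis of the lever, 135 mm above the table, on the lens head's white scale plate (100 mm across, a dark line for each notch and a broad red line for the wanted one). Axes as the bench; at joint value q the lever points along heading 1.833 + q rad from the bench's x axis towards its y axis
- lever_tab (a point): top middle of the upright black thumb tab at the lever's end, 58 mm from the pivot, 167 mm above the table. The tab is 8 mm thick in the direction of travel, 16 mm along the lever, and stands 24 mm above the lever arm (7 mm wide, its top 143 mm above the table). x points outwards along the lever
- lamp_push (a joint): how far the lamp knob is pressed down (m): 0 up, 0.006 at the bottom, about 2.5 N to start and 10 N at the bottom
- lamp_knob (a joint): lamp knob (rad): 0 at the dark dot (off, white pointer to the front), growing clockwise seen from above to its stop at 1.2 at the green dot (on). Up, it is locked at either dot; it turns only while pressed down at least 4.5 mm, and springs up at a dot when let go
- knob_top (a point): middle of the top of the black lamp knob on the lamp house: 36 mm in diameter, 26 mm tall, upright axis, its top 165 mm above the table when up. Under it an 8 mm gap with a 16 mm stem, then a white plate whose top is 131 mm above the table
- master: the red reference gauge, same shape and size as the blue ones but with a red handle. It starts in the vees of place 2 on the stage. Origin at its middle, on its axis; x along its length
- gauge1: double-ended plug gauge, 104 mm long, 80 g: blue eight-sided handle 60 mm long, 16 mm across flats, with a round steel member 12 mm in diameter, 22 mm long at each end; either end may point to the back. Starts on the green mat at the left. Origin at its middle on its axis, 8 mm above what it lies on; x along it, to the red-banded end. Only two to four of the four are there
- gauge2: double-ended plug gauge, 104 mm long, 80 g: blue eight-sided handle 60 mm long, 16 mm across flats, with a round steel member 12 mm in diameter, 22 mm long at each end; either end may point to the back. Starts on the green mat at the left. Origin at its middle on its axis, 8 mm above what it lies on; x along it, to the red-banded end. Only two to four of the four are there
- gauge3: double-ended plug gauge, 104 mm long, 80 g: blue eight-sided handle 60 mm long, 16 mm across flats, with a round steel member 12 mm in diameter, 22 mm long at each end; either end may point to the back. Starts on the green mat at the left. Origin at its middle on its axis, 8 mm above what it lies on; x along it, to the red-banded end. Only two to four of the four are there
- gauge4: double-ended plug gauge, 104 mm long, 80 g: blue eight-sided handle 60 mm long, 16 mm across flats, with a round steel member 12 mm in diameter, 22 mm long at each end; either end may point to the back. Starts on the green mat at the left. Origin at its middle on its axis, 8 mm above what it lies on; x along it, to the red-banded end. Only two to four of the four are there
- tray: open wooden tray of the reference gauge, fixed on the table right of the bench: 150 mm (x) by 90 mm (y), 22 mm high, walls 6 mm, felt floor 6 mm above the table. Origin under its middle
- tray_in (a point): middle of the tray's inner floor; axes as the tray. The reference gauge lies along the tray's x, its axis 8 mm above this point
- loupe: black eye loupe standing on the table, 38 mm in diameter, 32 mm tall; not to be disturbed. Origin under its middle
- set_ring: steel setting ring lying on the table, 60 mm across, 22 mm high; not to be disturbed. Origin under its middle
- brush: small dusting brush lying on the table, 150 mm long; not to be disturbed
- oiler: small yellow oil bottle, 36 mm in diameter, 85 mm tall; not to be disturbed. Origin under its middle
- micrometer: green U-framed micrometer lying on the table, about 140 mm long, 12 mm high; not to be disturbed

How it is judged:
By the outcome, as a careful person would: the job done as asked, in the order asked, and still so for the second after the job is handed in, with the robot touching nothing.
Of gauge1, gauge2, gauge3, gauge4 only 2 to 4 are there at a start; the rules pass over those that are not, and their reading is None.
At some moment in a run one of gauge1, gauge2, gauge3, gauge4, master may be knocked a few centimetres aside while the robot is not near it.
It also fails if it takes over 210 s, if anything falls off the work surface, if the arm or the gripper's body presses on something with over 40 N, if the wrist force passes 120 N, or if a joint passes its speed limit or range.

## Working session

There is one attempt and no reset: what is moved stays moved. The work goes in short steps, each a Python script; the robot and the scene stay as the last script left them, time stands still between calls to the robot, and variables do not carry over. Pictures are saved under pics/ and viewed, at most 17 in all, crops included, and the job is handed in when it is done.

```bash
ls; mkdir -p pics; python3 - <<'E'
from rig import *
import cv2,numpy as np
for n in ("top","side"):
    im=camera(n); cv2.imwrite(f"pics/{n}0.png",im)
    c=calibration(n); R=np.array(c["R"]);t=np.array(c["t"])
    print(n,c["fx"],"campos",(-R.T@t).round(3))
    for k in ["bench","master","gauge1","tray","loupe","set_ring","brush","oiler","micrometer","mag_lever","lever_tab","lamp_knob","lever_pivot","knob_top"]:
        try:
            for d in search_frame(n,k)[:6]:
                print(k,round(d["p"],2),(R.T@(np.array(d["xyz"])-t)).round(3))
        except Exception as e: print(k,e)
o=observe();print(o)
E
```

```text
pics
rig.py
top 516.71048503752 campos [ 0.37  -0.021  1.326]
bench 0.7 [ 0.601 -0.127  0.082]
bench 0.66 [ 0.4   -0.071  0.017]
master 0.79 [ 0.613 -0.16   0.114]
master 0.71 [ 0.6   -0.126  0.079]
master 0.46 [ 0.502 -0.451  0.001]
gauge1 0.79 [0.434 0.239 0.016]
gauge1 0.65 [0.445 0.378 0.016]
tray 0.86 [ 0.5   -0.45   0.001]
loupe 0.73 [0.444 0.377 0.013]
loupe 0.51 [0.763 0.158 0.028]
brush 0.86 [ 0.4   -0.072  0.015]
oiler 0.68 [0.665 0.145 0.018]
oiler 0.59 [ 0.5   -0.451  0.003]
oiler 0.55 [ 0.388 -0.257  0.057]
micrometer 0.91 [0.696 0.256 0.011]
micrometer 0.26 [0.664 0.145 0.02 ]
mag_lever 0.72 [0.431 0.241 0.012]
mag_lever 0.65 [0.586 0.035 0.143]
mag_lever 0.59 [0.698 0.255 0.01 ]
mag_lever 0.37 [ 0.603 -0.13   0.078]
lever_tab 0.55 [0.589 0.034 0.148]
lever_tab 0.25 [0.435 0.238 0.013]
lamp_knob 0.54 [ 0.617 -0.289  0.165]
lever_pivot 0.71 [ 0.6   -0.129  0.074]
knob_top 0.77 [ 0.619 -0.287  0.163]
side 445.0072779415138 campos [ 0.212 -0.664  1.058]
bench 0.73 [ 0.581 -0.177  0.079]
master 0.56 [ 0.597 -0.161  0.111]
gauge1 0.64 [0.428 0.232 0.013]
tray 0.58 [ 0.498 -0
[... 577 characters left out ...]
_s': 1.5, 'joints': array([ 1.11747013e+00,  5.27490184e-01,  1.43270520e+00, -5.23216413e-06,
        1.18141678e+00, -1.78513286e-01]), 'dq': array([-0.00190837,  0.00096812, -0.0021723 ,  0.0009414 , -0.00142255,
        0.00129167]), 'joint_efforts': array([ 6.25221710e-04, -4.42319334e+01, -1.78413230e+01, -2.64797063e-04,
        9.19640588e-04, -7.03605195e-06]), 'eef_pos': array([0.1695722 , 0.60152669, 0.30391477]), 'orientation': array([-7.30394348e-07,  1.36973493e-01,  9.90574713e-01, -1.00244120e-05]), 'contact_force': array([ 0.21458806, -0.36458689,  0.05997334]), 'wrist_torque': array([-0.01099569, -0.01688921,  0.01310488]), 'grip_force': 0.0, 'opening': 0.08532904409254183}
```

View pics/top0.png

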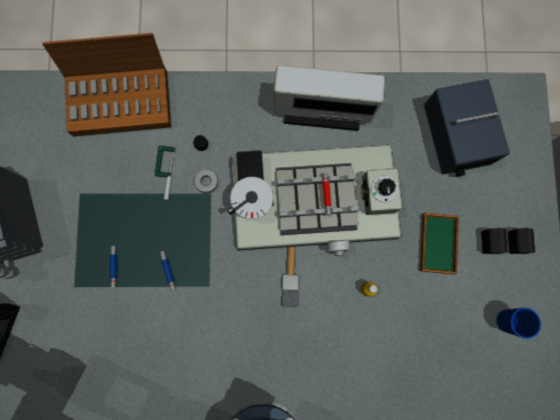

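View pics/side0.png

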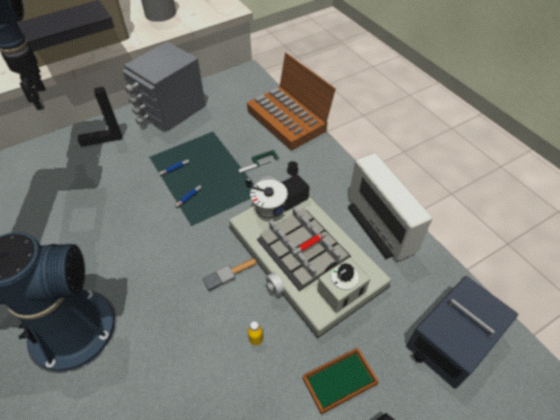

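The top view shows two blue gauges on the mat at about (113,266) and (167,270), the master at (326,195), the lever pivot at (251,197) pointing down-left, the knob at (385,187) and the tray at (440,242). The side view agrees. Next I'll look closer with the wrist camera.

```bash
cat > h.py <<'E'
from rig import *
import cv2,numpy as np
from scipy.spatial.transform import Rotation as Ro
def quat(psi):  # tool down; tool x heading psi, closing axis = psi-90deg
    return np.roll((Ro.from_euler('z',psi)*Ro.from_euler('x',np.pi)).as_quat(),1)
def rot(q): return Ro.from_quat(np.roll(q,-1)).as_matrix()
def pick(pos,psi):
    """of psi, psi+pi choose feasible with small |q6|"""
    best=None
    for p in (psi,psi+np.pi):
        j=inverse_kinematics(pos,quat(p))
        if j is not None and (best is None or abs(j[5])<best[0]): best=(abs(j[5]),p,j)
    return best[1]
def cam(name):
    """(R,t,K) world->cam, for wrist taken now"""
    c=calibration(name);K=np.array([[c["fx"],0,c["cx"]],[0,c["fy"],c["cy"]],[0,0,1]])
    if name!="wrist": return np.array(c["R"]),np.array(c["t"]),K
    o=observe();T=np.eye(4);T[:3,:3]=rot(o["orientation"]);T[:3,3]=o["eef_pos"]
    W=np.linalg.inv(T@np.array(c["T_tool_cam"]));return W[:3,:3],W[:3,3],K
def proj(C,X):
    R,t,K=C;p=K@(R@np.asarray(X,float)+t);return p[:2]/p[2]
def back(C,uv,z):
    R,t,K=C;d=R.T@np.linalg.solve(K,[uv[0],uv[1],1.]);o=-R.T@t;return o+d*(z-o[2])/d[2]
def find(name,C,k,pmin=.3):
    R,t,_=C;return [(round(d["p"],2),(R.T@(np.array(d["xyz"])-t)).round(4)) for d in search_frame(name,k) if d["p"]>pmin]
def shot(name,fn=None):
    C=cam(name);im=camera(name)
    if fn: cv2.imwrite(f"pics/{fn}.png",im)
    return C,im
def axis(name,C,k,z,ref=None):
    """mask centroid & long-axis heading on plane z"""
    out=[]
    for d in masks_of(name,k):
        if d["p"]<.3: continue
        v,u=np.nonzero(d["region"])
        if len(u)<30: continue
        P=np.array([back(C,(a,b),z)[:2] for a,b in zip(u,v)])
        (c,s,a)=cv2.minAreaRect(P.astype(np.float32)*1000)
        e=np.linalg.eigh(np.cov(P.T))[1][:,1]
        out.append((round(d["p"],2),(np.array(c)/1000).round(4),round(float(np.arctan2(e[1],e[0])),3),np.round(s,0),P.mean(0).round(4)))
    return out
E
python3 - <<'E'
from h import *
print(calibration("wrist"))
p=np.array([.52,-.12,.50]);psi=pick(p,0.);print(psi)
reach(p,quat(psi));C,im=shot("wrist","w1")
print("campos",-C[0].T@C[1])
for k in ["bench","master","lever_tab","mag_lever","knob_top","tray"]: print(k,find("wrist",C,k))
print(axis("wrist",C,"master",.1085)); print(observe()["joints"],observe()["time_s"])
E
```

```text
{'fx': 377.54114885087233, 'fy': 377.54114885087233, 'cx': 287.3044578956442, 'cy': 210.8419822555959, 'T_tool_cam': array([[-5.49956529e-04, -9.60377871e-01, -2.78700632e-01,
         7.18463448e-02],
       [ 9.99999645e-01, -7.05985945e-04,  4.59478488e-04,
        -1.73577513e-04],
       [-6.38031701e-04, -2.78700280e-01,  9.60377919e-01,
        -7.06493848e-02],
       [ 0.00000000e+00,  0.00000000e+00,  0.00000000e+00,
         1.00000000e+00]])}
0.0
campos [ 0.58996018 -0.11910163  0.57041377]
bench [(0.87, array([ 0.6079, -0.1222,  0.0802]))]
master [(0.97, array([ 0.6113, -0.1565,  0.1187]))]
lever_tab [(0.6, array([0.5869, 0.0307, 0.1483])), (0.33, array([0.6739, 0.2474, 0.0097]))]
mag_lever [(0.75, array([0.5845, 0.0338, 0.149 ]))]
knob_top [(0.67, array([ 0.615 , -0.2839,  0.1639])), (0.63, array([ 0.6039, -0.1253,  0.0781])), (0.53, array([0.5804, 0.0319, 0.1458]))]
tray [(0.61, array([ 0.4957, -0.4604,  0.0087]))]
[]
[-4.36048275e-01  2.28166481e-01  1.36515541e+00  1.98943383e-05
  1.54833449e+00  1.13447801e+00] 4.8
```

View pics/w1.png

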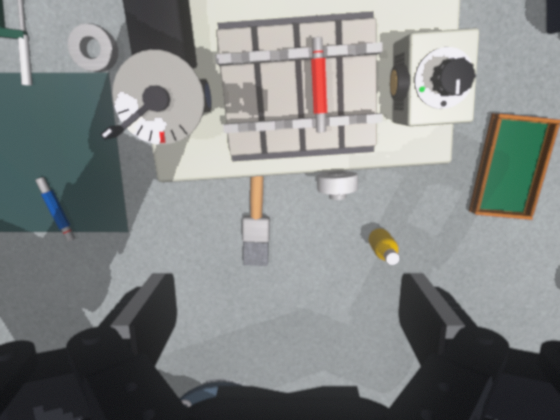

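The wrist view shows the stage with rails at rows about 50 and 122, the master at (320,85), the lever tab at (110,133), the red line at (162,138) and the knob at (457,76). I'll take a closer shot to fit the bench pose.

```bash
python3 - <<'E'
from h import *
p=np.array([.63,-.12,.38]);reach(p,quat(0))
C,im=shot("wrist","w2");np.savez("w2.npz",R=C[0],t=C[1],K=C[2])
print("campos",-C[0].T@C[1])
for k in ["master","lever_tab","lamp_knob","lever_pivot"]: print(k,find("wrist",C,k))
print(axis("wrist",C,"master",.1085)); 
cv2.imwrite("pics/w2b.png",cv2.resize(im[30:330],None,fx=1.42,fy=1.42,interpolation=cv2.INTER_CUBIC))
E
```

```text
campos [ 0.69971952 -0.11995568  0.45126135]
master [(0.81, array([ 0.6135, -0.1541,  0.1178]))]
lever_tab [(0.91, array([0.589 , 0.0314, 0.1451]))]
lamp_knob [(0.8, array([ 0.6173, -0.2875,  0.168 ]))]
lever_pivot [(0.95, array([ 0.6321, -0.1339,  0.0846]))]
[(0.67, array([ 0.6061, -0.1554]), -3.071, array([107.,  16.]), array([ 0.6089, -0.1553])), (0.64, array([0.6684, 0.0891]), 1.708, array([47., 55.]), array([0.6687, 0.0892]))]
```

View pics/w2b.png

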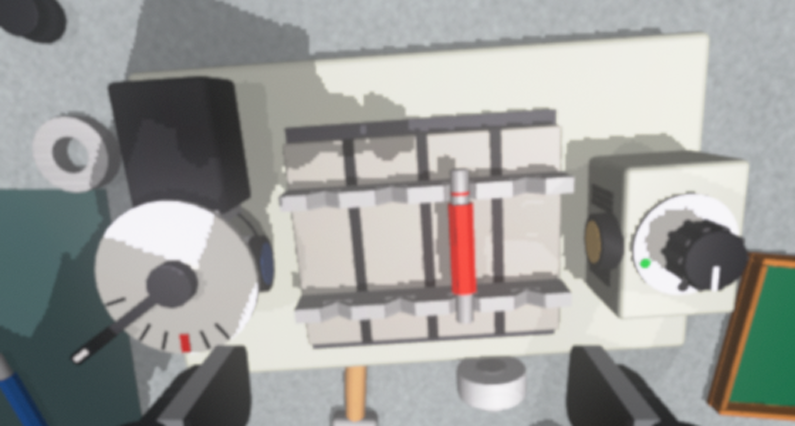

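```bash
cat > ov.py <<'E'
from h import *
d=np.load("w2.npz");C=(d["R"],d["t"],d["K"])
f=lambda u,v,z:back(C,(u/1.42,v/1.42+30),z)
if __name__=="__main__":
    for n,u,v in [("backR",574,178),("backL",281,195),("frontR",571,288),("frontL",296,306)]: print(n,f(u,v,.11).round(4))
    print("pivot cap",f(171,284,.146).round(4),"tab",f(78,355,.167).round(4),"red",f(185,342,.135).round(4),"knob",f(718,255,.165).round(4))
    yaw=.0706;c,s=np.cos(yaw),np.sin(yaw);Rz=np.array([[c,-s],[s,c]])
    O=np.array([.6061,-.1554])+Rz@[0,.022];print("O",O)
    im=cv2.imread("pics/w2.png");S=3
    big=cv2.resize(im,None,fx=S,fy=S,interpolation=cv2.INTER_CUBIC)
    P=lambda x,y,z:tuple(int(a) for a in (proj(C,[*(O+Rz@[x,y]),z])+.5)*S)
    for r in (-39,39):
        for e in (-5,5):
            for y in (-66,-22,22,66):
                a=[P((r+e)/1e3,(y+k)/1e3,z) for k,z in ((-10,.11),(0,.1),(10,.11))]
                cv2.polylines(big,[np.array(a)],False,(0,0,255) if e<0 else (0,200,0),1)
    a0,b0=175*S,100*S;cv2.imwrite("pics/ov.png",big[130*S:265*S,190*S:412*S][:600,:800])
E
python3 ov.py
```

```text
backR [ 0.6527 -0.2254  0.11  ]
backL [ 0.6419 -0.0384  0.11  ]
frontR [ 0.5787 -0.2297  0.11  ]
frontL [ 0.5657 -0.0435  0.11  ]
pivot cap [0.594  0.0228 0.146 ] tab [0.5576 0.0727 0.167 ] red [0.5508 0.0238 0.135 ] knob [ 0.6176 -0.292   0.165 ]
O [ 0.60454809 -0.13345481]
```

View pics/ov.png

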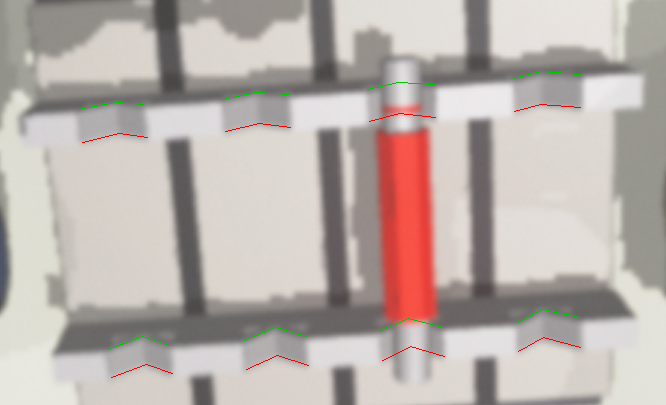

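Overlay matches the rails and vees (O≈(0.6045,−0.1335), yaw≈0.065). The lever covers the notch-1 line and the red line is 3 notches further on. I'll calibrate fingertip reach on bare table, then push the lever to its stop.

```bash
cat >> h.py <<'E'
O=np.array([.6048,-.1337]);YAW=.065
def B(x,y): 
    c,s=np.cos(YAW),np.sin(YAW);return O+np.array([c*x-s*y,s*x+c*y])
PIV=B(0,.1567)
def lev(q,off,tip):  # centre of tool beside tab: off>0 on ccw side
    h=1.833+q+YAW;e=np.array([np.cos(h),np.sin(h)]);n=np.array([-e[1],e[0]])
    return np.r_[PIV+.058*e+off*n,tip],h
E
python3 - <<'E'
from h import *
p=np.array([.42,.04,.25]);ps=pick(p,0);reach(p,quat(ps))
for m in ("open","shut"):
    if m=="shut": close(20)
    move_l([.42,.04,.11],.15); z0=observe()["contact_force"]
    r=move_l([.42,.04,.05],.02,contact_N=4);o=observe();print(m,r,o["eef_pos"][2],o["contact_force"]-z0)
    move_l([.42,.04,.2],.2)
print(observe()["opening"],observe()["time_s"])
E
```

```text
open True 0.059461075444562694 [-0.12828683  0.10840739  5.337884  ]
shut True 0.07266434516102825 [-0.29743938  0.74774746  4.93501658]
0.00020355215165387185 15.175
```

```bash
python3 - <<'E'
from h import *
Z=.151+.073
h0=1.833+YAW
# tool x along -tangent (clockwise push dir): heading h-pi/2
p,h=lev(.75,.016,.33); ps=pick(p,h-np.pi/2); d=ps-(h-np.pi/2); print("flip",d)
reach(p,quat(ps)); print(observe()["joints"].round(2))
p,h=lev(.75,.016,Z); move_l(p,.15)
for q in np.arange(.65,-.2,-.08):
    p,h=lev(q,.015,Z); r=move_l(p,.03,quat(h-np.pi/2+d),contact_N=12 if q<.1 else None)
    print(round(q,2),r,observe()["contact_force"].round(1))
    if r: break
p,h=lev(q+.25,.016,Z); move_l(p,.1); p[2]=.38; move_l(p,.2)
p=np.array([.63,-.08,.38]);reach(p,quat(0));C,im=shot("wrist","w3")
cv2.imwrite("pics/w3.png",cv2.resize(im[80:330,:300],None,fx=2,fy=2,interpolation=cv2.INTER_CUBIC))
print(find("wrist",C,"lever_tab"),axis("wrist",C,"master",.1085),observe()["time_s"])
E
```

```text
flip 0.0
[-0.14  0.38  1.62 -0.    1.14  0.35]
0.65 False [ 0.8 -0.2  0.6]
0.57 False [ 0.7 -0.2  0.7]
0.49 False [-0.6 -0.4  0.5]
0.41 False [-1.1 -0.5  0. ]
0.33 False [-0.8  0.9  0.1]
0.25 False [-2.8 -1.8  0.2]
0.17 False [-0.4 -0.1 -0.2]
0.09 False [-0.5 -0.1 -0.2]
0.01 False [ 0.2 -0.8  0.7]
-0.07 False [-5.4 -4.1  3.5]
-0.15 True [-1.6 -0.7  0. ]
[(0.73, array([0.5869, 0.0338, 0.146 ]))] [(0.83, array([ 0.606 , -0.1556]), -3.069, array([106.,  17.]), array([ 0.6084, -0.1553]))] 22.4333
```

View pics/w3.png

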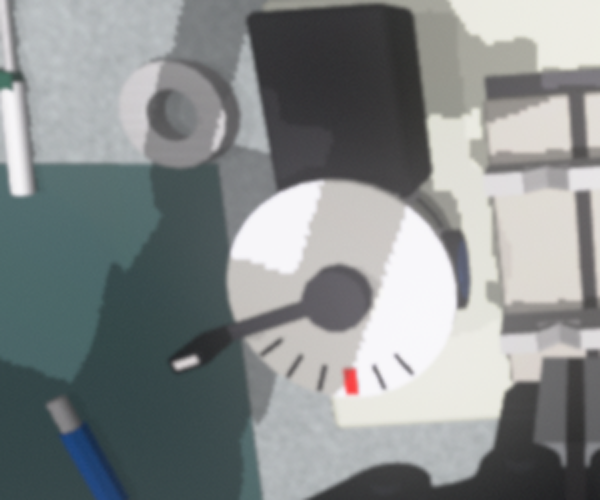

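The lever covers the end-stop line, with three free lines before the red one at (351,380), so it is at q=0. Now the master and tray.

```bash
python3 - <<'E'
from h import *
C,im=shot("top");print(axis("top",C,"tray",.022))
p=np.array([.52,-.43,.40]);reach(p,quat(pick(p,0)));C,im=shot("wrist","w4");print(axis("wrist",C,"tray",.022))
psi=.0725;pm=np.array([.6075,-.1555]);p=np.r_[pm,.30];ps=pick(p,psi)
ungrasp();reach(p,quat(ps));move_l(np.r_[pm,.177],.12);close(40);o=observe();print(o["opening"],o["grip_force"])
move_l(np.r_[pm,.30],.15);o=observe();print(o["opening"],o["contact_force"],o["time_s"])
E
```

```text
[(0.93, array([ 0.4999, -0.4496]), 3.037, array([ 95., 151.]), array([ 0.4992, -0.4498]))]
[(0.79, array([ 0.496 , -0.4541]), 3.05, array([ 90., 152.]), array([ 0.4997, -0.4543]))]
0.01409386268097539 41.86346232891083
0.014509872649665823 [-0.09962954  0.08893768 -1.92244111] 28.7417
```

View pics/w4.png

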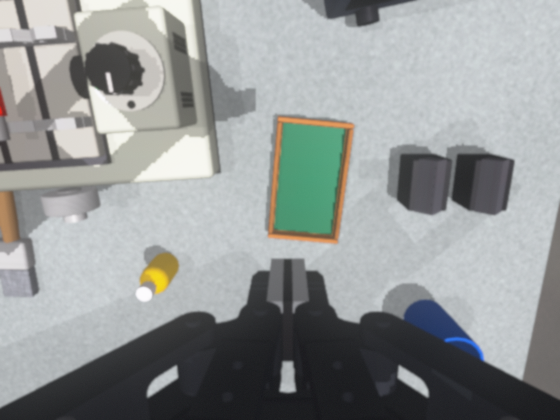

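```bash
python3 - <<'E'
from h import *
o=observe();p0=o["eef_pos"];move_l([p0[0],p0[1],.34],.2)
t=np.array([.4985,-.4525]);psi=-.097
x=rot(o["orientation"])[:,0];ps=np.arctan2(x[1],x[0]); k=np.round((ps-psi)/np.pi);psi+=k*np.pi
p=np.r_[t,.34];reach(p,quat(psi));print(observe()["opening"])
move_l(np.r_[t,.14],.2);move_l(np.r_[t,.0935],.04);hold(.3);ungrasp();hold(.4)
move_l(np.r_[t,.25],.2)
p=np.array([.56,-.43,.34]);reach(p,quat(pick(p,0)));C,im=shot("wrist","w5")
print(axis("wrist",C,"master",.014),axis("wrist",C,"tray",.022))
# mat
p=np.array([.48,.30,.36]);reach(p,quat(pick(p,0)));C,im=shot("wrist","w6")
print(axis("wrist",C,"gauge1",.009));print(observe()["time_s"])
a=cv2.imread("pics/w5.png");cv2.imwrite("pics/w56.png",np.hstack([cv2.resize(a[60:360],(400,214)),cv2.resize(im[60:360],(400,214))]))
E
```

```text
0.014506437278224106
[(0.62, array([ 0.4975, -0.4521]), 3.046, array([ 18., 108.]), array([ 0.5001, -0.4526]))] [(0.77, array([ 0.4979, -0.4543]), 3.042, array([ 92., 153.]), array([ 0.5015, -0.4546]))]
[(0.85, array([0.4288, 0.2402]), -2.825, array([104.,  18.]), array([0.4273, 0.24  ])), (0.81, array([0.4405, 0.3785]), -3.097, array([105.,  18.]), array([0.4388, 0.3778]))]
38.45
```

View pics/w56.png

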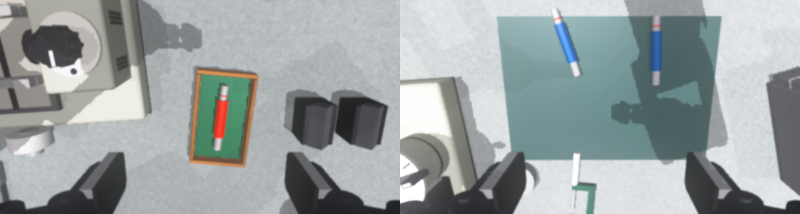

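```bash
cat >> h.py <<'E'
def locate(near=None):
    p=np.array([.48,.30,.36]);reach(p,quat(pick(p,0)));C,im=shot("wrist")
    return axis("wrist",C,"gauge1",.009)
def grab(xy,a):
    p=np.r_[xy,.20];ps=pick(p,a);reach(p,quat(ps));move_l(np.r_[xy,.0777],.12);close(40);print("grip",observe()["opening"])
    move_l(np.r_[xy,.40],.25);print("grip",observe()["opening"]);return ps-a
def stage(y,flip,tilt=0.):
    """lower a held gauge into vees at bench y; tilt>0 raises the +y finger"""
    q=np.roll((Ro.from_rotvec(tilt*np.array([np.cos(YAW),np.sin(YAW),0]))*Ro.from_quat(np.roll(quat(YAW+flip),-1))).as_quat(),1)
    zt=rot(q)[:,2];c=lambda h:np.r_[B(0,y),h]-zt*(.0727-.004)   # TCP so that gauge axis is at height h
    reach(c(.33),q);move_l(c(.135),.15);r=move_l(c(.108),.03,contact_N=4);print("contact",r,observe()["eef_pos"]-c(.1085))
    hold(.2);ungrasp();hold(.2);e=observe()["eef_pos"];move_l(e-zt*.08,.12);e=observe()["eef_pos"];move_l([e[0],e[1],.40],.25)
def look(fn):
    p=np.array([.63,-.12,.38]);reach(p,quat(pick(p,0)));C,im=shot("wrist",fn);print(axis("wrist",C,"gauge1",.1085),axis("wrist",C,"master",.1085))
    for y in(-.066,-.022,.022,.066):print(y,B(0,y))
E
python3 - <<'E'
from h import *
f=grab(np.array([.4288,.2402]),.317)
stage(.022,f);look("w7")
print(locate(),observe()["time_s"])
E
```

```text
grip 0.014396227210742886
grip 0.014542424118862939
contact True [-2.54395284e-04 -4.08706907e-05  1.17962789e-03]
[(0.73, array([ 0.602 , -0.1117]), -3.071, array([106.,  17.]), array([ 0.6044, -0.1115])), (0.65, array([ 0.5369, -0.354 ]), -3.065, array([134.,  58.]), array([ 0.5361, -0.3594]))] [(0.83, array([ 0.5341, -0.3791]), -3.13, array([16., 68.]), array([ 0.5309, -0.3775]))]
-0.066 [ 0.60908698 -0.19956062]
-0.022 [ 0.60622899 -0.15565354]
0.022 [ 0.60337101 -0.11174646]
0.066 [ 0.60051302 -0.06783938]
[(0.78, array([0.4672, 0.3828]), -3.102, array([103.,  17.]), array([0.4657, 0.3828]))] 52.9333
```

View pics/w7.png

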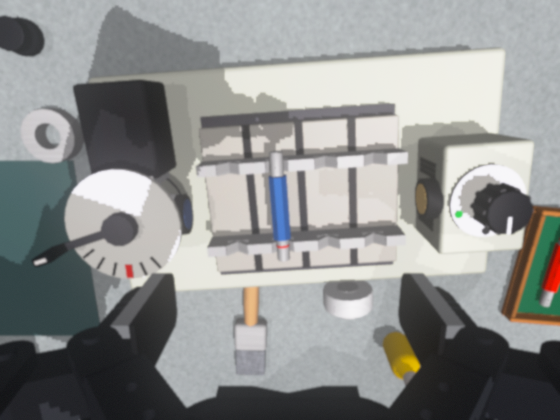

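The blue gauge sits in place 3 (280,205). The other mat gauge has been knocked to (0.467,0.383). Next I'll place it in place 2, with the tool tilted so its +y finger clears the neighbour.

```bash
python3 - <<'E'
from h import *
g=locate();print(g)
f=grab(np.array(g[0][1]),g[0][2]%np.pi if g[0][2]%np.pi<1.57 else g[0][2]%np.pi-np.pi)
stage(-.022,f,.28);look("w8");print(observe()["time_s"])
E
```

```text
[(0.98, array([0.4679, 0.383 ]), -3.098, array([105.,  17.]), array([0.4667, 0.3827]))]
grip 0.014377301260982668
grip 0.01437046462448913
contact True [-0.00018232 -0.00018351  0.00128984]
[(0.92, array([ 0.6052, -0.1554]), -3.068, array([106.,  18.]), array([ 0.6068, -0.1554])), (0.57, array([ 0.6019, -0.1112]), -3.074, array([106.,  17.]), array([ 0.6038, -0.1114]))] [(0.86, array([ 0.5408, -0.3809]), 3.106, array([16., 81.]), array([ 0.5372, -0.3794]))]
-0.066 [ 0.60908698 -0.19956062]
-0.022 [ 0.60622899 -0.15565354]
0.022 [ 0.60337101 -0.11174646]
0.066 [ 0.60051302 -0.06783938]
67.1917
```

View pics/w8.png

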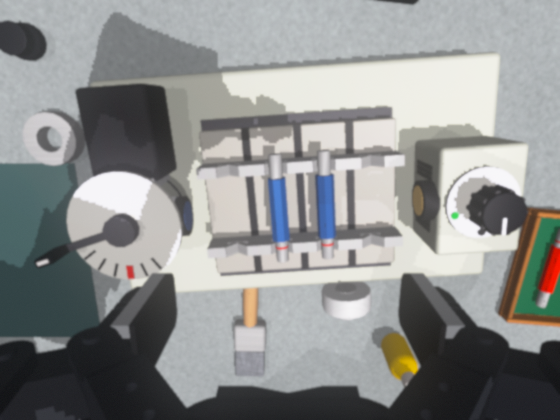

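Both gauges sit well in places 2 and 3, and the lever is still at the stop. Before pushing the lever up I'll triangulate how tall the black box beside it is.

```bash
python3 - <<'E'
from h import *
Ct=cam("top");Cw=cam("wrist")
def bc(P):
    c,s=np.cos(YAW),np.sin(YAW);d=P[:2]-O;return np.round([c*d[0]+s*d[1],-s*d[0]+c*d[1]],3)
for z in (.1,.13,.16,.19,.22,.25):
    print(z,[bc(back(Cw,p,z)) for p in((79,88),(163,82),(88,178))],[bc(back(Ct,p,z)) for p in ((236.5,151.5),(262,151),(238,178))])
im=cv2.imread("pics/top0.png");cv2.imwrite("pics/tc.png",cv2.resize(im[140:225,215:300],None,fx=6,fy=6,interpolation=cv2.INTER_CUBIC))
E
```

```text
0.1 [array([0.119, 0.191]), array([0.119, 0.116]), array([0.039, 0.2  ])] [array([0.125, 0.188]), array([0.122, 0.126]), array([0.058, 0.188])]
0.13 [array([0.117, 0.175]), array([0.117, 0.107]), array([0.043, 0.183])] [array([0.116, 0.187]), array([0.114, 0.126]), array([0.051, 0.187])]
0.16 [array([0.115, 0.159]), array([0.115, 0.097]), array([0.048, 0.167])] [array([0.108, 0.185]), array([0.105, 0.126]), array([0.044, 0.185])]
0.19 [array([0.113, 0.144]), array([0.113, 0.088]), array([0.053, 0.151])] [array([0.099, 0.184]), array([0.096, 0.126]), array([0.037, 0.184])]
0.22 [array([0.111, 0.128]), array([0.111, 0.079]), array([0.058, 0.134])] [array([0.09 , 0.182]), array([0.088, 0.126]), array([0.03 , 0.182])]
0.25 [array([0.109, 0.112]), array([0.109, 0.069]), array([0.063, 0.118])] [array([0.082, 0.181]), array([0.079, 0.126]), array([0.023, 0.181])]
```

View pics/tc.png

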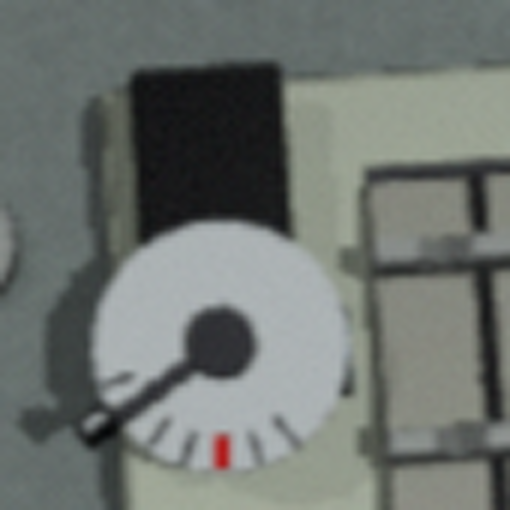

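The box is only about 0.12 m high, so there's no conflict. Pushing the lever up.

```bash
cat > up.py <<'E'
from h import *
import sys
q0,q1=map(float,sys.argv[1:3]);Z=.151+.073
close(20)
p,h=lev(q0,-.024,.34);ps=pick(p,h-np.pi/2);d=ps-(h-np.pi/2);print(d)
reach(p,quat(ps));p[2]=Z;move_l(p,.15)
for q in np.append(np.arange(q0,q1-.03,.08),q1):
    p,h=lev(q,-.015,Z);move_l(p,.03,quat(h-np.pi/2+d));print(round(q,2),observe()["contact_force"].round(1))
p,h=lev(q-.2,-.020,Z);move_l(p,.08);p[2]=.38;move_l(p,.2)
p=np.array([.63,-.08,.38]);reach(p,quat(0));C,im=shot("wrist")
cv2.imwrite(f"pics/{sys.argv[3]}.png",cv2.resize(im[80:330,:400],None,fx=2,fy=2,interpolation=cv2.INTER_CUBIC));print(observe()["time_s"])
E
python3 up.py 0 1.17 u1
```

```text
0.0
0.0 [-0.1 -0.9 -0.4]
0.08 [2.2 0.2 0.5]
0.16 [-0.6  0.3  0.4]
0.24 [ 0.4  0.7 -0.4]
0.32 [-0.1 -0.1  0.1]
0.4 [ 3.1  2.5 -0.9]
0.48 [ 0.3  0.1 -0.4]
0.56 [0.6 0.4 0.2]
0.64 [-0.2  0.  -0.5]
0.72 [-0.6  0.5 -0.6]
0.8 [ 0.7  1.  -0.3]
0.88 [-0.2 -0.9 -0.9]
0.96 [2.1 0.4 0.2]
1.04 [ 0.8  0.  -0.2]
1.12 [-0.4  0.4  0.7]
1.17 [0.7 0.3 0.8]
77.2833
```

View pics/u1.png

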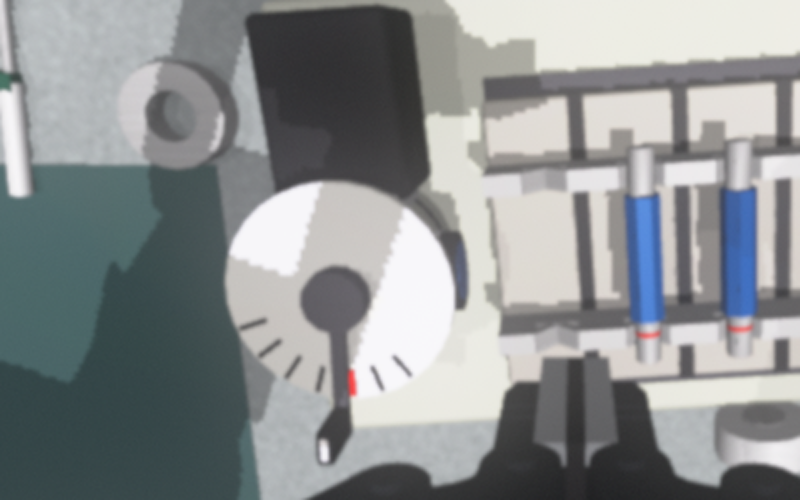

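The lever covers the red line, with four free lines to its left and a small parallax shift, so it is at notch 4. Now I'll measure the knob.

```bash
python3 - <<'E'
from h import *
p=np.array([.62,-.28,.40]);reach(p,quat(pick(p,0)));C,im=shot("wrist")
print(-C[0].T@C[1],find("wrist",C,"lamp_knob"),axis("wrist",C,"lamp_knob",.165))
p=np.array([.70,-.30,.40]);reach(p,quat(pick(p,0)));C2,im2=shot("wrist")
print(find("wrist",C2,"lamp_knob"),axis("wrist",C2,"lamp_knob",.165))
cv2.imwrite("pics/k.png",np.hstack([cv2.resize(i[100:250,200:350],(400,400),interpolation=cv2.INTER_CUBIC) for i in(im,im2)]))
for K in(C,C2):
    print([back(K,(200+u*.375,100+v*.375),.165).round(4) for u,v in((0,0),(400,0),(0,400))])
for s in (0,.4,.8,1.2): 
    print(s,[(round(a,2),None if (j:=inverse_kinematics([.6176,-.292,.215],quat(a))) is None else j.round(2)) for a in (s,s-1.3)])
E
```

```text
[ 0.68980321 -0.27851665  0.47042473] [(0.74, array([ 0.496 , -0.4588,  0.0043]))] [(0.88, array([ 0.6166, -0.2907]), -2.863, array([40., 39.]), array([ 0.617 , -0.2908]))]
[] [(0.46, array([ 0.6372, -0.2854]), 2.228, array([ 8., 24.]), array([ 0.635 , -0.2822]))]
[array([ 0.6906, -0.21  ,  0.165 ]), array([ 0.6906, -0.3264,  0.165 ]), array([ 0.5655, -0.2019,  0.165 ])]
[array([ 0.7711, -0.23  ,  0.165 ]), array([ 0.7713, -0.346 ,  0.165 ]), array([ 0.6464, -0.2222,  0.165 ])]
0 [(0, array([-0.6 ,  0.7 ,  1.35, -0.  ,  1.09,  0.97])), (-1.3, array([-0.6 ,  0.7 ,  1.35, -0.  ,  1.09,  2.27]))]
0.4 [(0.4, array([-0.6 ,  0.7 ,  1.35, -0.  ,  1.09,  0.57])), (-0.9, array([-0.6 ,  0.7 ,  1.35, -0.  ,  1.09,  1.87]))]
0.8 [(0.8, array([-0.6 ,  0.7 ,  1.35, -0.  ,  1.09,  0.17])), (-0.5, array([-0.6 ,  0.7 ,  1.35, -0.  ,  1.09,  1.47]))]
1.2 [(1.2, array([-0.6 ,  0.7 ,  1.35,  0.  ,  1.09, -0.23])), (-0.1, array([-0.6 ,  0.7 ,  1.35, -0.  ,  1.09,  1.07]))]
```

View pics/k.png

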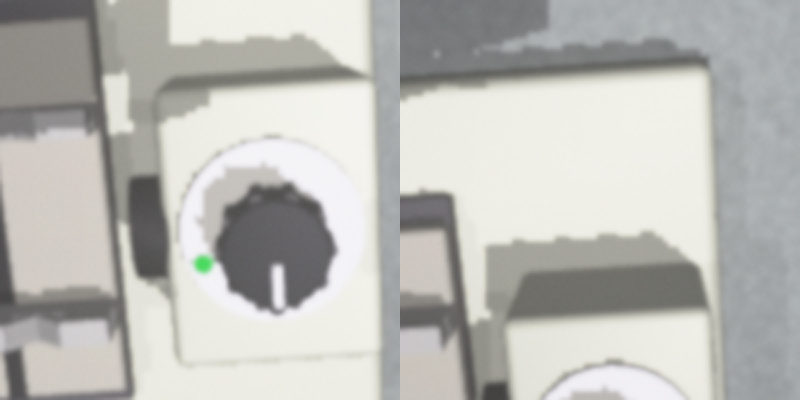

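```bash
python3 - <<'E'
from h import *
# same pose as the first knob picture
p=np.array([.62,-.28,.40]);reach(p,quat(pick(p,0)));C=cam("wrist")
f=lambda u,v,z:back(C,(200+u*.375,100+v*.375),z).round(4)
print("top",f(276,252,.165),"plate",f(271,229,.131), "knob L/R",f(217,252,.165),f(336,252,.165),"bottom",f(278,311,.165))
E
```

```text
top [ 0.6137 -0.293   0.165 ] plate [ 0.6136 -0.2926  0.131 ] knob L/R [ 0.6137 -0.2744  0.165 ] [ 0.6137 -0.3118  0.165 ] bottom [ 0.5943 -0.2938  0.165 ]
```

```bash
python3 - <<'E'
from h import *
xy=np.array([.6137,-.2928]);a=.8
ungrasp();reach(np.r_[xy,.30],quat(a));move_l(np.r_[xy,.217],.1)
print(observe()["contact_force"].round(1));close(60);o=observe();print(o["opening"],o["grip_force"],o["contact_force"].round(1))
print(move_l(np.r_[xy,.2105],.02,contact_N=16));o=observe();print(o["eef_pos"],o["contact_force"].round(1))
z=o["eef_pos"][2]
for d in np.arange(.15,1.26,.1):
    move_l(np.r_[xy,z],.02,quat(a-d));o=observe()
    print(round(d,2),o["contact_force"].round(1),o["wrist_torque"].round(2),o["time_s"])
E
```

```text
[-0.6  0.4 -0.1]
0.03426631730695892 59.39415156841278 [-0.4 -0.3  2.3]
False
[ 0.61389306 -0.2929136   0.21196683] [-2.7  0.8  9.5]
0.15 [-1.9  1.4  7.5] [ 0.17  0.32 -0.01] 83.1083
0.25 [-2.3  1.6  7. ] [ 0.22  0.33 -0.04] 83.3583
0.35 [-2.3  1.6  8. ] [ 0.37  0.35 -0.02] 83.6083
0.45 [-1.6  1.7  8.5] [ 0.3   0.37 -0.04] 83.8583
0.55 [-2.2  2.   8.1] [ 0.42  0.35 -0.08] 84.1083
0.65 [-3.3  2.6  8.9] [0.5  0.37 0.02] 84.3583
0.75 [-1.4  3.7  6.7] [ 0.55  0.36 -0.02] 84.6083
0.85 [-3.   2.6  7.8] [ 0.57  0.29 -0.  ] 84.8583
0.95 [-1.4  4.4  7.7] [0.64 0.28 0.06] 85.1083
1.05 [-1.8  4.3  6.8] [ 0.7   0.29 -0.07] 85.3583
1.15 [-1.9  5.1  8. ] [0.76 0.28 0.04] 85.6083
1.25 [-1.6  4.6  8.4] [0.89 0.2  0.82] 85.8583
```

```bash
python3 - <<'E'
from h import *
xy=np.array([.6137,-.2928])
move_l(np.r_[xy,.2175],.03);print(observe()["contact_force"].round(1));ungrasp();hold(.2);move_l(np.r_[xy,.40],.2)
p=np.array([.62,-.28,.40]);reach(p,quat(pick(p,0)));C,im=shot("wrist");k=cv2.resize(im[100:250,200:350],(300,300),interpolation=cv2.INTER_CUBIC)
p=np.array([.55,-.2,.48]);reach(p,quat(pick(p,0)));C,im=shot("wrist")
cv2.imwrite("pics/fin.png",np.hstack([im[:300],np.zeros((300,0,3),np.uint8)]) if 0 else np.vstack([np.hstack([k,np.zeros((300,260,3),np.uint8)]),im[:300]]))
C,im=shot("top")
print(axis("top",C,"gauge1",.1085),axis("top",C,"master",.014),observe()["time_s"])
E
```

```text
[-0.6  5.6  2.5]
[(0.74, array([ 0.6219, -0.1534]), -3.084, array([17., 74.]), array([ 0.6213, -0.1534])), (0.6, array([ 0.6062, -0.1103]), -3.063, array([101.,  16.]), array([ 0.6059, -0.1104]))] [(0.52, array([ 0.5018, -0.451 ]), 3.04, array([ 18., 101.]), array([ 0.5023, -0.4512]))] 89.35
```

View pics/fin.png

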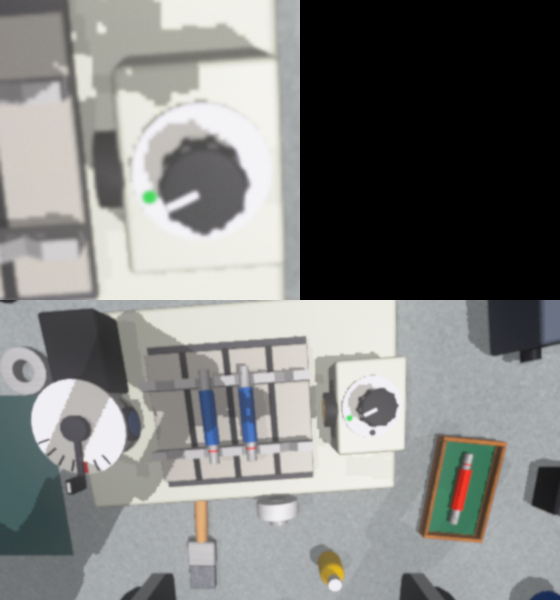

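The pointer is at the green dot, and the gauges, master and lever are all in place. A light touch on top will show whether the knob has sprung back up.

```bash
python3 - <<'E'
from h import *
xy=np.array([.6137,-.2928])
close(20);reach(np.r_[xy,.30],quat(.2));move_l(np.r_[xy,.246],.1);hold(.3)
r=move_l(np.r_[xy,.230],.01,contact_N=2);print(r,observe()["eef_pos"][2]-.073)
move_l(np.r_[xy,.36],.2);p=np.array([.62,-.28,.40]);reach(p,quat(pick(p,0)));C,im=shot("wrist");k=cv2.resize(im[100:250,200:350],(400,400),interpolation=cv2.INTER_CUBIC);cv2.imwrite("pics/k2.png",k)
E
```

```text
True 0.16363460790385975
```

View pics/k2.png

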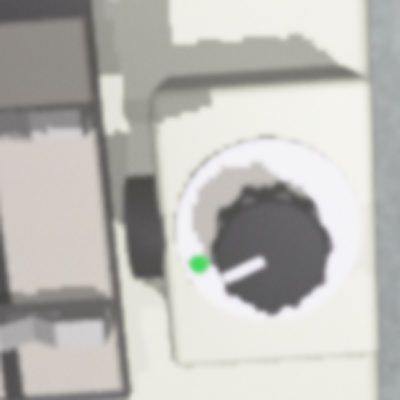

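The knob is up: the touch came at 0.164 m, against 0.165 m when up. Its pointer at (240,272) points to the green dot at (200,264).

```bash
python3 - <<'E'
from rig import *
print(finish_job())
E
```

```text
the job is handed in; nothing more can be done
None
```

The job is handed in, with no verdict returned: lever clicked to the stop, red gauge flat in its tray, both blue gauges in places 2 and 3, lever up on the red line, and the lamp knob turned to the green dot and sprung back up.

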